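# Set the spool tension collar

### The job

Set the thread tension on the small grey stand: loosen the thumbscrew on the stop collar, slide the collar along the rod so that it pushes the blue thread spool into the cup against the spring hidden there, and while you hold it there pressing with about 8 N, screw the thumbscrew fully tight again so that the collar keeps that pressure by itself. Never press on the spool with more than 15 N, leave the other things on the table where they are, and let go at the end.

Things in the scene. Friction and masses are not known exactly. Their poses are not given: they have to be found in the camera images.
- stand: Grey tension stand, fixed to the table: base 85 x 250 x 12 mm, two uprights 88 mm high at its ends (y = +-112 mm), between them a level steel rod, 12 mm thick, axis 70 mm above the table. Origin: centre of the base's underside; its y axis runs along the rod towards the cup, z up. The highest part apart from the thumbscrew is the cup, 99 mm.
- cup_mouth (a point): Centre of the mouth of the round cup (58 mm outside, 50 mm inside, 40 mm deep) on the stand's +y upright, open towards the spool; y axis along the rod into the cup. Inside is a sprung pad that cannot be seen: the spool meets it 7 to 25 mm behind the mouth, different each time, and from there the spring pushes back with 2.5 N per mm.
- spool: Blue thread spool lying on the rod, 43 mm diameter, 63 mm long, origin at its centre, y axis along the rod towards the cup; its front end already stands 3 to 6 mm inside the cup mouth. It slides along the rod with about 0.4 N of friction, and only the pad in the cup stops it.
- collar: Dark steel stop collar on the rod, 36 mm diameter, 24 mm long, with a boss on top up to 94 mm above the table. Origin at its centre on the rod axis, y axis towards the cup. At the start 10 to 46 mm of free rod lie between it and the spool. It cannot turn. Clamped, it cannot be moved; loose, it slides with about 0.8 N of friction and the spring pushes it back if it is not held.
- thumbscrew_grip (a point): Middle of the upright wing (flat grip) of the steel thumbscrew on top of the collar, on the screw's vertical axis, 118 mm above the table. The wing is 34 mm long (its y axis), 10 mm thick (its x axis) and reaches from 102 to 134 mm above the table; below it a round flange, 20 mm wide. Tight, the wing lies along the rod. It travels with the collar.
- thumbscrew (a joint): Turn of the thumbscrew in rad: 0 is fully tight (hard stop), it grows as the screw is turned counterclockwise seen from above (loosening), up to 2.4. Beyond about 0.5 the collar is free; below that it is clamped more and more. It takes about 0.12 N m to turn, up to 0.2 N m near the stop, and stays where it is left; it starts tight (0 to 0.08).
- wax_tin: Small round tin with black cap, 62 mm diameter, 52 mm high, bystander. Origin: centre of its underside.
- tack_jar: Glass jar of tacks with brass lid, 54 mm diameter, 74 mm high, bystander. Origin: centre of its underside.
- spare_spool: Spool of pale thread standing upright, 41 mm diameter, 69 mm high, bystander. Origin: centre of its underside.
- awl_b: Awl with turned green handle, 147 mm long, lying on the table, bystander. Origin: under its middle.

How it is judged:
By the outcome, as a careful person would: the job done as asked, in the order asked, and still so for the second after the job is handed in, with the robot touching nothing.
It also fails if it takes over 48 s, if anything falls off the work surface, if the arm or the gripper's body presses on something with over 40 N, if the wrist force passes 120 N, or if a joint passes its speed limit or range.

### The arm

A 6-joint arm with a two-finger parallel gripper is mounted at the origin on the work surface; the furniture and walls round the work are solid. World frame = base frame: x ahead of the robot, y to its left, z up, the work surface at z = 0. Lengths are in m, angles in rad, forces in N, time in s.
With the tool pointing down it reaches from about 0.25 to 0.725 m from the base axis. Payload 4 kg.
Tool frame: the origin (TCP) lies midway between the tips of the shut fingers; the grasp point (between the pads) lies 19 mm behind it (bot.hold_point_z is the distance from the TCP to the grasp point, in m); z points along the fingers, y is the direction in which the jaws open and shut (so a half turn about z gives the same grasp; the last joint's range is limited). The gripper opens to 85 mm and grips with 20 to 120 N. Pads are 22 mm wide; open, the fingers measure 114 mm over their backs; the gripper's body (76 mm by 85 mm) begins 54 mm behind the grasp point. The pads swing forward as they close: fully open they stand 13 mm farther back than shut.
Start: joints at [-1.123, 0.241, 0.005, 1.335, 0, 1.571], TCP at [0.216, -0.451, 0.207] pointing down, gripper open.
Joint ranges: [-2.72, 2.72], [-1.05, 1.87], [-1.09, 1.28], [-1.99, 2.15], [-1.42, 1.44], [-3.14, 3.14]. Speed limits (rad/s): [2.79, 2.79, 3.14, 3.14, 3.14, 3.14].

### API

Orientations are given as a unit quaternion [x, y, z, w].
In Python, from workcell import status, viewer, order, bot gives the robot as it stands.
- The arm moves only by the tool servo_tool, never from a script. Its argument "increments" is a list of rows, each a list of 3 entries, a list of its own where there are three numbers: the closure in counts, from 0 (fully open) to 255 (shut), then the shift along the tool's x, y, z in mm, then the turn about the tool's z in degrees. A call has exactly 10 rows; each row shifts and turns the commanded pose from where the row before left it, along the tool's axes as they then stand; what a row does not reach is not made up. A row lasts 1/10 s, in which the tool goes at most 50 mm and 8.59 degrees, less where a joint would pass 70% of its speed; a pose out of reach is approached as far as the arm can. A call is refused whole if a number of a shift passes 50 or a number of a turn 8.59, either way. A call with a gripper value outside its range is refused whole. The fingers move at their own pace and stop on an object; the grip force is fixed at half the most. Time passes only in rows, so rows that do not move let the fingers close, or fill a call up. It gives the time, the measured TCP pose, the force and the opening at its end, in the units of the state.
- status.get_obs(): the state, without advancing time (a new reading comes with each control period).
- viewer.camera(name): name is "side" or "top" or "wrist"; returns (picture, depth): 384x512x3 uint8, red, green, blue; 384x512 float32, m along the optical axis (not along the pixel's ray), 0 where there is no reading.
- viewer.get_calibration(name): a dict with "K" (3x3 intrinsics, pixels), "k1" (the pictures are not rectified: a ray, as slopes to the right and down, at radius r is drawn at 1 + k1 r^2 times it, then the intrinsics apply), "position" and "orientation" of the camera in the world. Camera axes: x right, y up, looking along -z (the intrinsics and any distortion apply to the point x, -y, -z); pixel columns grow to the right and rows downward; lengths in m; the calibration is good to about 2 mm. A picture is of the moment at which its call begins: read the wrist's pose just before it. get_calibration takes no time and is no camera call; for the wrist camera it gives the pose at the moment of the call.
- order.job_done(): hands the job in, once; it reports no verdict.
The state is a dict: "clock": time; "joint_pos": joint angles; "joint_vel": joint speeds; "tau": joint torques, N m; "eef_pos": TCP position; "tool_rot": TCP orientation; "ft_force": force on the tool from outside, world axes, zero at the start; "ft_torque": the same for the moment, N m; "grip_width": finger opening in m.
Only numpy, scipy, OpenCV 4.12 (cv2) and the standard library are available. Lean on these libraries where they do the work, as an engineer would, in place of code of your own. Each camera call takes 0.05 s, during which the arm holds its last target.

## Working session

There is one attempt and no reset: what is moved stays moved. The work goes in short steps, Python scripts to look and compute and a tool call to move; the robot and the scene stay as the last step left them, time stands still between calls to the robot, and variables do not carry over. Pictures are saved under pics/ and viewed, and the job is handed in when it is done.

Besides the shell and the picture viewer there is one more tool, called after ">>>" as a command line: name --argument value ..., lists and objects as JSON in quotes. servo_tool: Moves the arm, as the interface text tells. Its arguments: {"type":"object","properties":{"increments":{"type":"array","items":{"type":"array"}}},"required":["increments"]}

```bash
ls; mkdir -p pics
python3 - <<'E'
from workcell import status, viewer, order, bot
import cv2,numpy as np
print(status.get_obs())
for n in ["top","side"]:
    p,d=viewer.camera(n); cv2.imwrite(f"pics/{n}0.png",p[:,:,::-1]); np.savez(f"{n}0.npz",p=p,d=d)
    print(n,viewer.get_calibration(n))
print(bot.hold_point_z)
E
```

```text
pics
{'clock': 0.0, 'joint_pos': array([-1.12301759e+00,  2.41416351e-01,  3.70575067e-03,  1.33521051e+00,
       -9.14635312e-06,  1.57079938e+00]), 'joint_vel': array([-6.25873458e-05, -5.92275000e-04, -5.88248437e-04, -4.67421246e-04,
       -1.10288775e-03,  4.71316741e-04]), 'tau': array([ 1.62005534e-03, -3.72316289e+01,  2.52408439e+01,  1.69765443e-02,
        1.24300936e-04, -7.15238855e-06]), 'eef_pos': array([ 0.21617705, -0.45007722,  0.20560429]), 'tool_rot': array([ 9.75041082e-01,  2.22021978e-01, -2.40336417e-04, -1.03485911e-03]), 'ft_force': array([-0.16252207, -0.32846407, -0.2304667 ]), 'ft_torque': array([-0.03007343,  0.03841881, -0.01176053]), 'grip_width': 0.08575948735775554}
top {'K': array([[472.51804624,   0.        , 261.81330424],
       [  0.        , 472.51804624, 190.04649168],
       [  0.        ,   0.        ,   1.        ]]), 'k1': -0.14978177376541843, 'position': array([ 0.48479289, -0.10638548,  1.16328278]), 'orientation': array([-0.00897594,  0.01794196,  0.70761695, -0.70631138])}
side {'K': array([[464.0778406 ,   0.        , 261.15234458],
       [  0.        , 464.0778406 , 187.01845483],
       [  0.        ,   0.        ,   1.        ]]), 'k1': 0.0009316040038458643, 'position': array([ 0.54083336, -1.25954116,  0.50491764]), 'orientation': array([ 5.72537398e-01,  6.29455843e-03, -5.12937582e-04,  8.19854282e-01])}
0.0187
```

View pics/top0.png

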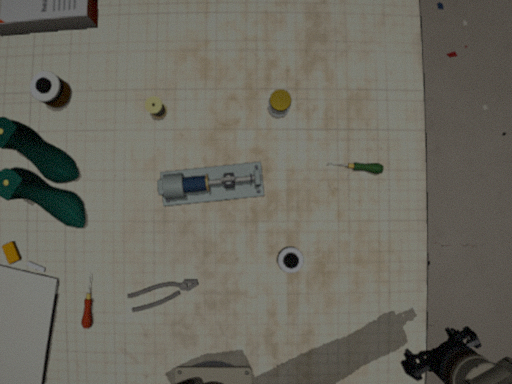

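View pics/side0.png

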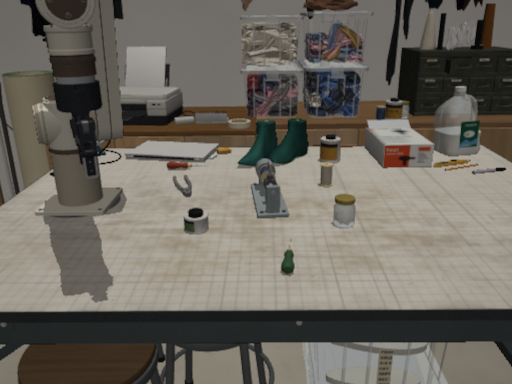

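The top view shows the stand around (210,184), with the cup at the left end near (172,186), the blue spool near (194,184) and the collar with its wing near (229,181). The bystanders are clear of it. Next I'll zoom in and measure.

```bash
cat > h.py <<'E'
import numpy as np,cv2
from scipy.spatial.transform import Rotation as R
def ray(c,u,v):
    K=c["K"]; a=(u-K[0,2])/K[0,0]; b=(v-K[1,2])/K[1,1]
    q=cv2.undistortPoints(np.array([[[u,v]]],float),K,np.array([c["k1"],0,0,0]))[0,0]
    d=R.from_quat(c["orientation"]).apply([q[0],-q[1],-1.0]); return np.array(c["position"]),d
def onz(c,u,v,z):
    o,d=ray(c,u,v); return o+d*(z-o[2])/d[2]
def proj(c,P):
    p=R.from_quat(c["orientation"]).inv().apply(np.array(P)-c["position"])
    x,y=p[0]/-p[2],-p[1]/-p[2]; s=1+c["k1"]*(x*x+y*y)
    return c["K"][0,0]*x*s+c["K"][0,2],c["K"][1,1]*y*s+c["K"][1,2]
E
python3 - <<'E'
from h import *
from workcell import viewer
c=viewer.get_calibration("top")
p=np.load("top0.npz")["p"]
cr=p[150:215,150:275,::-1]
cv2.imwrite("pics/topz.png",cv2.resize(cr,None,fx=6,fy=6,interpolation=cv2.INTER_CUBIC))
hsv=cv2.cvtColor(p,cv2.COLOR_RGB2HSV)
m=((hsv[...,0]>105)&(hsv[...,0]<125)&(hsv[...,1]>120)).astype(np.uint8); m[:150]=0;m[215:]=0;m[:,:150]=0;m[:,275:]=0
ys,xs=np.nonzero(m); print(xs.min(),xs.max(),ys.min(),ys.max(),xs.mean(),ys.mean())
print("spool",onz(c,xs.mean(),ys.mean(),.085))
for n,u,v,z in [("base TL",161,172,.012),("base TR",261,162,.012),("BR",264,195,.012),("BL",165,206,.012),("wing",229,181,.134)]: print(n,onz(c,u,v,z))
E
```

```text
183 205 177 191 193.0909090909091 183.98181818181817
spool [0.53999184 0.03712245 0.085     ]
base TL [0.57332797 0.12617946 0.012     ]
base TR [ 0.59726506 -0.11918731  0.012     ]
BR [ 0.51654022 -0.12633853  0.012     ]
BL [0.48997868 0.11577217 0.012     ]
wing [ 0.54385031 -0.04793671  0.134     ]
```

View pics/topz.png

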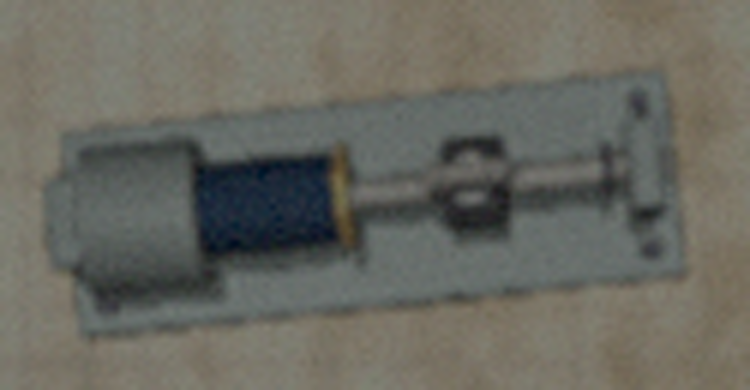

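Run:
```python
from h import *
from workcell import viewer,status
c=viewer.get_calibration("top")
f=lambda x,y,z:onz(c,150+(x+.5)/6-.5,150+(y+.5)/6-.5,z)
P=[f(63,132,.012),f(662,72,.012),f(685,272,.012),f(85,335,.012)]
cen=sum(P)/4; d=(P[0]+P[3]-P[1]-P[2]); print("centre",cen,"yaw rod",np.degrees(np.arctan2(d[1],d[0])),np.linalg.norm(d)/2, np.linalg.norm(P[0]-P[3]))
u=d/np.linalg.norm(d)
for n,x,y,z in [("wing",472,183,.134),("coll l",445,190,.085),("coll r",510,190,.085),("spool back",355,195,.08),("cupmouth",200,200,.09)]:
    q=f(x,y,z); print(n,q,"along rod",(q-cen)@u)
w=viewer.get_calibration("wrist"); o=status.get_obs(); Rt=R.from_quat(o["tool_rot"])
print(w, Rt.inv().apply(w["position"]-o["eef_pos"]), Rt.inv().apply(R.from_quat(w["orientation"]).apply([0,0,-1])))
t=np.array([f(472,183,.134)[0],f(472,183,.134)[1],.30]); print("shift tool mm",1000*Rt.inv().apply(t-o["eef_pos"]))
```

```text
centre [0.54520016 0.00126493 0.012     ] yaw rod 95.74643499810547 0.24603587137475966 0.08350987277738359
wing [ 0.54585618 -0.04629743  0.134     ] along rod -0.04738903284701214
coll l [ 0.54611109 -0.03314684  0.085     ] along rod -0.03433004807329694
coll r [ 0.54606757 -0.0579196   0.085     ] along rod -0.05897395537134863
spool back [0.54454418 0.00169462 0.08      ] along rod 0.000493218615105765
cupmouth [0.54221474 0.0597778  0.09      ] along rod 0.05851774688402212
{'K': array([[302.61745171,   0.        , 258.78247328],
       [  0.        , 302.61745171, 194.47863536],
       [  0.        ,   0.        ,   1.        ]]), 'k1': -0.017667895421469744, 'position': array([ 0.2868707 , -0.41477946,  0.37306395]), 'orientation': array([-0.13180315,  0.08417836, -0.52576467,  0.83613004])} [ 0.07899225 -0.00161151 -0.16737684] [-3.08924143e-01 -2.39949133e-04  9.51086650e-01]
shift tool mm [ 471.99118553 -221.48027694  -93.88949384]
```

>>> servo_tool --increments '[[0,[44,-20,-4],0],[0,[44,-20,-4],0],[0,[44,-20,-4],0],[0,[44,-20,-4],0],[0,[44,-20,-4],0],[0,[44,-20,-4],0],[0,[44,-20,-3],0],[0,[44,-20,-3],0],[0,[44,-20,-2],0],[0,[44,-20,-2],0]]'

```text
clock: 1.1
eef_pos: [0.5272, -0.0781, 0.2402]
tool_rot: [0.975, 0.222, -0.0, -0.0]
ft_force: [0.3, -0.4, 0.8]
grip_width: 0.0856
```

>>> servo_tool --increments '[[0,[25,-15,0],0],[0,[0,0,0],-8],[0,[0,0,0],-8],[0,[0,0,0],-8],[0,[0,0,0],-8],[0,[0,0,0],-8],[0,[0,0,0],-8],[0,[0,0,0],-8],[0,[0,0,0],-8],[0,[0,0,0],-6]]'

```text
clock: 2.1
eef_pos: [0.5422, -0.0555, 0.2399]
tool_rot: [0.67, 0.743, -0.0, -0.001]
ft_force: [0.5, -0.9, -0.6]
grip_width: 0.0854
```

```bash
cat > look.py <<'E'
import sys
from h import *
from workcell import status, viewer
n=sys.argv[1]
o=status.get_obs(); c=viewer.get_calibration("wrist")
p,d=viewer.camera("wrist"); cv2.imwrite(f"pics/{n}.png",p[:,:,::-1]); np.savez(n+".npz",p=p,d=d,o=o,c=c,allow_pickle=True)
r=R.from_quat(o["tool_rot"]); y=r.apply([0,1,0]); x=r.apply([1,0,0])
print("t",o["clock"],"tcp",o["eef_pos"],"yaw x",np.degrees(np.arctan2(x[1],x[0])),"y",np.degrees(np.arctan2(y[1],y[0])),"F",o["ft_force"],"T",o["ft_torque"],o["grip_width"],"q",o["joint_pos"])
E
python3 look.py w1
```

```text
t 2.1 tcp [ 0.54216191 -0.05551448  0.23986166] yaw x 95.93908093838651 y 5.939104309623577 F [ 0.46322447 -0.87366448 -0.61390832] T [-0.00085613 -0.047801   -0.0195899 ] 0.08536892598667696 q [-1.02039530e-01  3.21942379e-01  2.01476632e-01  1.45175698e+00
  8.38370593e-07  1.36510008e+00]
```

View pics/w1.png

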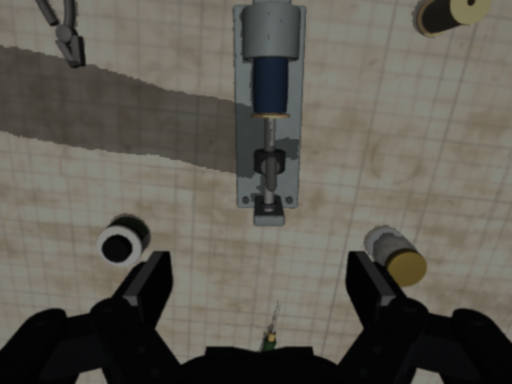

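Run:
```python
import numpy as np,cv2
p=np.load("w1.npz",allow_pickle=True)["p"]
cv2.imwrite("pics/w1z.png",cv2.resize(p[105:235,215:325,::-1],None,fx=4.5,fy=4.5,interpolation=cv2.INTER_CUBIC))
```

```text
(no output)
```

View pics/w1z.png

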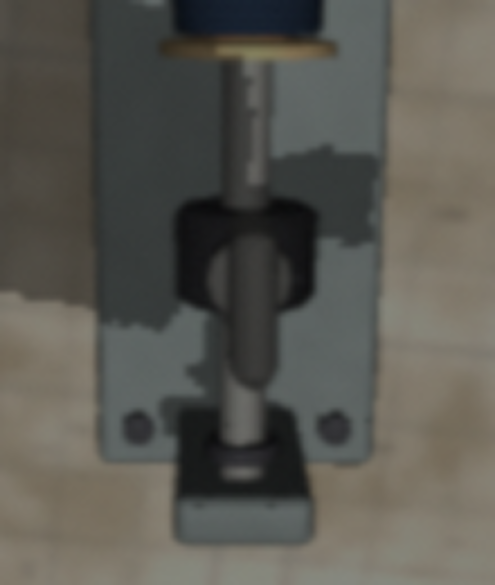

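Run:
```python
from h import *
z=np.load("w1.npz",allow_pickle=True); d=z["d"]; c=z["c"].item()
C=np.array([.5452,.00126]);a=np.radians(95.75);u=np.array([np.cos(a),np.sin(a)]);n=np.array([u[1],-u[0]])
rows=[]
for v in range(128,232):
  for uu in range(235,305):
    if d[v,uu]<=0: continue
    o,r=ray(c,uu,v)
    f=R.from_quat(c["orientation"]).apply([0,0,-1]); P=o+r*d[v,uu]/(r@f)
    rows.append([uu,v,*P,(P[:2]-C)@u,(P[:2]-C)@n])
A=np.array(rows)
for lo,hi in [(.128,.137),(.105,.128),(.09,.098),(.083,.0905),(.01,.014)]:
    s=A[(A[:,4]>lo)&(A[:,4]<hi)]
    if len(s): print(lo,len(s),"u",s[:,0].min(),s[:,0].max(),"v",s[:,1].min(),s[:,1].max(),"mean",s[:,2:5].mean(0),"along",np.percentile(s[:,5],[1,50,99]),"lat",np.percentile(s[:,6],[1,50,99]))
s=A[(A[:,4]>.129)&(A[:,4]<.137)]
l=cv2.fitLine(s[:,2:4].astype(np.float32),cv2.DIST_L2,0,.01,.01).ravel(); print("line yaw",np.degrees(np.arctan2(l[1],l[0])),l[2:])
s=A[(A[:,4]>.129)&(A[:,4]<.137)]
print("pixel-centre rays at z .134:")
for px in [(253,212),(253,385),(253,300)]:
    print(onz(c,215+(px[0]+.5)/4.5-.5,105+(px[1]+.5)/4.5-.5,.134))
```

```text
0.128 352 u 266.0 276.0 v 156.0 190.0 mean [ 0.55104235 -0.04174232  0.13285772] along [-0.0600348  -0.04309947 -0.02822755] lat [-0.00298728  0.00155108  0.00652645]
0.105 65 u 265.0 275.0 v 152.0 181.0 mean [ 0.54788507 -0.03371236  0.11436438] along [-0.05724527 -0.02950979 -0.02768731] lat [-0.00355399 -0.0019782   0.00574302]
0.083 511 u 253.0 284.0 v 153.0 225.0 mean [ 0.55548828 -0.08808323  0.08649793] along [-0.11623769 -0.10635528 -0.03345267] lat [-0.01614316  0.00097517  0.01929968]
0.01 3331 u 235.0 300.0 v 128.0 207.0 mean [ 0.55197681 -0.06127406  0.01190863] along [-0.12085496 -0.06274168 -0.01410205] lat [-0.03981992 -0.00799806  0.04280169]
line yaw -84.61203 [ 0.551042   -0.04181505]
pixel-centre rays at z .134:
[ 0.54874022 -0.02182253  0.134     ]
[ 0.55296068 -0.05810752  0.134     ]
[ 0.55084439 -0.03991985  0.134     ]
```

>>> servo_tool --increments '[[0,[12,10,17],0],[0,[0,0,20],0],[0,[0,0,20],0],[0,[0,0,20],0],[100,[0,0,20],0],[165,[0,0,20],0],[165,[0,0,20],0],[165,[0,0,0],0],[165,[0,0,0],0],[165,[0,0,0],0]]'

```text
clock: 3.15
eef_pos: [0.5522, -0.0427, 0.1047]
tool_rot: [0.672, 0.741, 0.001, 0.001]
ft_force: [-0.4, -0.6, -0.2]
grip_width: 0.03
```

```bash
python3 look.py w2; python3 -c "
import cv2;p=cv2.imread('pics/w2.png');cv2.imwrite('pics/w2z.png',cv2.resize(p[130:384,130:390],None,fx=2.3,fy=2.3))"
```

```text
t 3.15 tcp [ 0.55219389 -0.04274178  0.10466167] yaw x 95.62223619910266 y 5.62227180448255 F [-0.37965565 -0.58498835 -0.24288009] T [ 0.02329628 -0.0198885   0.00371568] 0.02996232150125849 q [-7.72493318e-02  4.07308498e-01 -3.21537567e-02  1.12943321e+00
 -3.71605208e-07  1.39542015e+00]
```

View pics/w2z.png

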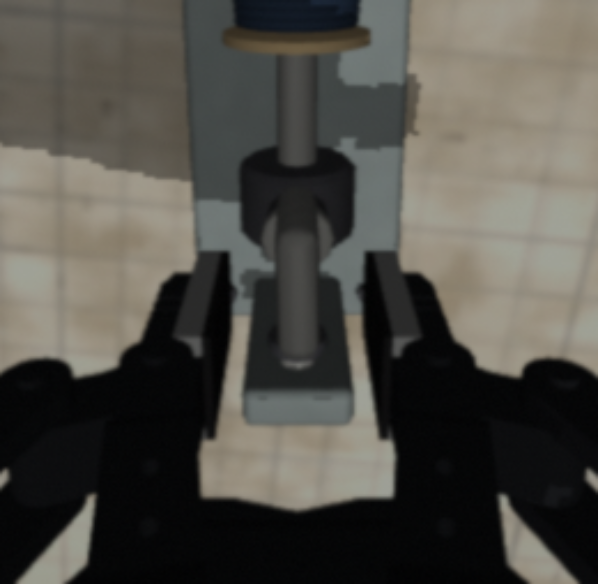

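The pads are centred on the wing (pads at columns 230 and 365, wing at 298 in the zoom). Closing now.

>>> servo_tool --increments '[[255,[0,0,0],0],[255,[0,0,0],0],[255,[0,0,0],0],[255,[0,0,0],0],[255,[0,0,0],0],[255,[0,0,0],-5],[255,[0,0,0],-6],[255,[0,0,0],-6],[255,[0,0,0],-6],[255,[0,0,0],0]]'

```text
clock: 4.2
eef_pos: [0.5517, -0.0429, 0.1046]
tool_rot: [0.51, 0.86, 0.0, 0.001]
ft_force: [-1.3, 0.5, 6.2]
grip_width: 0.0077
```

```bash
python3 look.py w3
```

```text
t 4.2 tcp [ 0.55167656 -0.04285159  0.10458785] yaw x 118.73299229789319 y 28.733049626593072 F [-1.33767732  0.46508949  6.23487247] T [-0.10089269  0.27528919  0.02721647] 0.007697088183472584 q [-7.73233599e-02  4.06846921e-01 -3.30729065e-02  1.12949983e+00
 -3.30676458e-04  9.91986919e-01]
```

```bash
python3 -c "
import cv2;p=cv2.imread('pics/w3.png');cv2.imwrite('pics/w3z.png',cv2.resize(p[130:384,130:390],None,fx=2.3,fy=2.3))"
```

```text
(no output)
```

View pics/w3z.png

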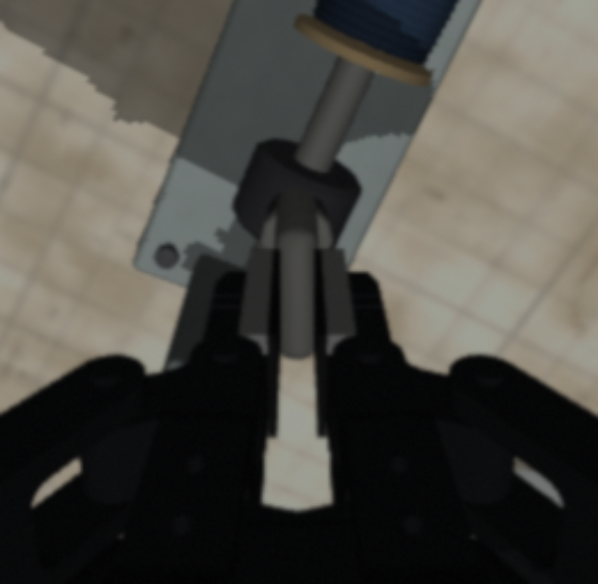

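The wing turned 23° along with the gripper. I'll carry on to about 53°.

>>> servo_tool --increments '[[255,[0,0,0],-6],[255,[0,0,0],-6],[255,[0,0,0],-6],[255,[0,0,0],-6],[255,[0,0,0],-6],[255,[0,0,0],0],[255,[0,0,0],0],[255,[0,0,0],0],[255,[0,0,0],0],[255,[0,0,0],0]]'

```text
clock: 5.25
eef_pos: [0.5511, -0.0432, 0.1046]
tool_rot: [0.27, 0.963, -0.0, 0.0]
ft_force: [-2.9, -1.0, 6.5]
grip_width: 0.0072
```

```bash
cat > st.py <<'E'
from h import *
from workcell import status
o=status.get_obs(); r=R.from_quat(o["tool_rot"]); x=r.apply([1,0,0]); a=np.radians(95.6); u=np.array([np.cos(a),np.sin(a),0]); n=np.array([u[1],-u[0],0])
F=o["ft_force"]; p=o["eef_pos"]-[.5452,.00126,0]
print("t %.2f tcp"%o["clock"],o["eef_pos"].round(5),"along %.2f lat %.2f mm"%(1e3*p@u,1e3*p@n),"yawx %.2f"%np.degrees(np.arctan2(x[1],x[0])),"F along %.2f lat %.2f z %.2f"%(F@u,F@n,F[2]),"T",o["ft_torque"].round(3),"w %.4f"%o["grip_width"])
print("1mm along rod in tool:",r.inv().apply(u).round(3)," 1mm lat:",r.inv().apply(n).round(3))
E
python3 st.py
```

```text
t 5.25 tcp [ 0.55109 -0.0432   0.10455] along -44.82 lat 1.52 mm yawx 148.62 F along -0.74 lat -2.99 z 6.55 T [-0.234  0.49  -0.02 ] w 0.0072
1mm along rod in tool: [ 0.601  0.799 -0.001]  1mm lat: [-0.799  0.601  0.   ]
```

>>> servo_tool --increments '[[255,[3,4,0],0],[255,[3,4,0],0],[255,[3,4,0],0],[255,[3,4,0],0],[255,[3,4,0],0],[255,[0.6,0.8,0],0],[255,[0.6,0.8,0],0],[255,[0.6,0.8,0],0],[255,[0.6,0.8,0],0],[255,[0.6,0.8,0],0]]'

```text
clock: 6.25
eef_pos: [0.5481, -0.0133, 0.1046]
tool_rot: [0.27, 0.963, -0.0, 0.0]
ft_force: [-3.0, -1.2, 7.2]
grip_width: 0.0073
```

```bash
python3 look.py w4;python3 st.py
```

```text
t 6.25 tcp [ 0.54808091 -0.01325659  0.10458333] yaw x 148.6264191404803 y 58.62639062762223 F [-2.9853004 -1.1913106  7.2010532] T [-0.30049466  0.59104824 -0.00495038] 0.007291223264139018 q [-2.35880633e-02  3.98383319e-01 -4.61285949e-02  1.12611758e+00
 -9.92807811e-04  5.23984387e-01]
t 6.30 tcp [ 0.54807 -0.0131   0.10459] along -14.57 lat 1.46 mm yawx 148.63 F along -0.12 lat -2.88 z 7.71 T [-0.242  0.648 -0.055] w 0.0072
1mm along rod in tool: [ 0.601  0.799 -0.001]  1mm lat: [-0.799  0.601  0.   ]
```

View pics/w4.png

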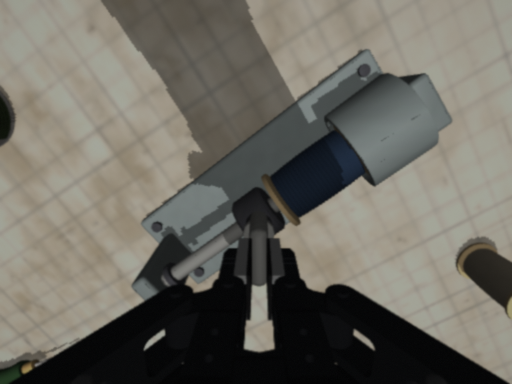

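The collar has come free and slid 30 mm, and it now sits right behind the spool (near 280,200). From here I'll go in small steps and watch the force.

>>> servo_tool --increments '[[255,[0.24,0.32,0],0],[255,[0.24,0.32,0],0],[255,[0.24,0.32,0],0],[255,[0.24,0.32,0],0],[255,[0.24,0.32,0],0],[255,[0.24,0.32,0],0],[255,[0.24,0.32,0],0],[255,[0.24,0.32,0],0],[255,[0.24,0.32,0],0],[255,[0.24,0.32,0],0]]'

```text
clock: 7.3
eef_pos: [0.5477, -0.0093, 0.1046]
tool_rot: [0.27, 0.963, -0.0, 0.0]
ft_force: [-2.4, 0.1, 6.7]
grip_width: 0.0073
```

```bash
python3 st.py
```

```text
t 7.30 tcp [ 0.54767 -0.00931  0.10456] along -10.76 lat 1.43 mm yawx 148.63 F along 0.29 lat -2.38 z 6.72 T [-0.197  0.622  0.011] w 0.0073
1mm along rod in tool: [ 0.601  0.799 -0.001]  1mm lat: [-0.799  0.601 -0.   ]
```

>>> servo_tool --increments '[[255,[0.24,0.32,0],0],[255,[0.24,0.32,0],0],[255,[0.24,0.32,0],0],[255,[0.24,0.32,0],0],[255,[0.24,0.32,0],0],[255,[0.24,0.32,0],0],[255,[0.24,0.32,0],0],[255,[0.24,0.32,0],0],[255,[0.24,0.32,0],0],[255,[0.24,0.32,0],0]]'

```text
clock: 8.3
eef_pos: [0.5473, -0.0055, 0.1046]
tool_rot: [0.27, 0.963, -0.001, 0.0]
ft_force: [-3.6, -1.7, 8.2]
grip_width: 0.0076
```

```bash
python3 st.py
```

```text
t 8.30 tcp [ 0.5473  -0.00547  0.10457] along -6.90 lat 1.44 mm yawx 148.62 F along -1.29 lat -3.75 z 8.17 T [-0.318  0.627 -0.044] w 0.0076
1mm along rod in tool: [ 0.602  0.799 -0.001]  1mm lat: [-0.799  0.602 -0.   ]
```

>>> servo_tool --increments '[[255,[0.24,0.32,0],0],[255,[0.24,0.32,0],0],[255,[0.24,0.32,0],0],[255,[0.24,0.32,0],0],[255,[0.24,0.32,0],0],[255,[0.24,0.32,0],0],[255,[0.24,0.32,0],0],[255,[0.24,0.32,0],0],[255,[0,0,0],0],[255,[0,0,0],0]]'

```text
clock: 9.3
eef_pos: [0.547, -0.0022, 0.1046]
tool_rot: [0.27, 0.963, -0.001, 0.0]
ft_force: [-3.3, -2.2, 7.7]
grip_width: 0.0073
```

```bash
python3 st.py
```

```text
t 9.30 tcp [ 0.54699 -0.00222  0.10459] along -3.63 lat 1.44 mm yawx 148.62 F along -1.84 lat -3.46 z 7.70 T [-0.299  0.673  0.024] w 0.0073
1mm along rod in tool: [ 0.601  0.799 -0.001]  1mm lat: [-0.799  0.601 -0.   ]
```

>>> servo_tool --increments '[[255,[0.24,0.32,0],0],[255,[0.24,0.32,0],0],[255,[0.24,0.32,0],0],[255,[0.24,0.32,0],0],[255,[0.24,0.32,0],0],[255,[0.24,0.32,0],0],[255,[0,0,0],0],[255,[0,0,0],0],[255,[0,0,0],0],[255,[0,0,0],0]]'

```text
clock: 10.3
eef_pos: [0.5467, 0.0001, 0.1046]
tool_rot: [0.27, 0.963, -0.001, 0.0]
ft_force: [-1.9, -1.3, 7.4]
grip_width: 0.0076
```

```bash
python3 st.py
```

```text
t 10.30 tcp [5.4673e-01 1.3000e-04 1.0456e-01] along -1.27 lat 1.41 mm yawx 148.62 F along -1.09 lat -2.02 z 7.38 T [-0.235  0.609  0.023] w 0.0076
1mm along rod in tool: [ 0.602  0.799 -0.001]  1mm lat: [-0.799  0.602 -0.   ]
```

Still sliding freely. I'll take 4 mm steps.

>>> servo_tool --increments '[[255,[0.24,0.32,0],0],[255,[0.24,0.32,0],0],[255,[0.24,0.32,0],0],[255,[0.24,0.32,0],0],[255,[0.24,0.32,0],0],[255,[0.24,0.32,0],0],[255,[0.24,0.32,0],0],[255,[0.24,0.32,0],0],[255,[0.24,0.32,0],0],[255,[0,0,0],0]]'

```text
clock: 11.3
eef_pos: [0.5464, 0.0037, 0.1046]
tool_rot: [0.27, 0.963, -0.001, 0.0]
ft_force: [-2.9, -1.4, 7.1]
grip_width: 0.0073
```

```bash
python3 st.py
```

```text
t 11.30 tcp [0.54638 0.00371 0.10457] along 2.33 lat 1.41 mm yawx 148.62 F along -1.14 lat -2.98 z 7.13 T [-0.337  0.66  -0.038] w 0.0073
1mm along rod in tool: [ 0.602  0.799 -0.001]  1mm lat: [-0.799  0.602 -0.   ]
```

>>> servo_tool --increments '[[255,[0.24,0.32,0],0],[255,[0.24,0.32,0],0],[255,[0.24,0.32,0],0],[255,[0.24,0.32,0],0],[255,[0.24,0.32,0],0],[255,[0.24,0.32,0],0],[255,[0.24,0.32,0],0],[255,[0.24,0.32,0],0],[255,[0.24,0.32,0],0],[255,[0,0,0],0]]'

```text
clock: 12.3
eef_pos: [0.546, 0.0073, 0.1046]
tool_rot: [0.27, 0.963, -0.001, 0.0]
ft_force: [-2.6, -1.9, 7.4]
grip_width: 0.0077
```

```bash
python3 st.py;python3 look.py w5
```

```text
t 12.30 tcp [0.54599 0.00734 0.10457] along 5.97 lat 1.38 mm yawx 148.62 F along -1.66 lat -2.82 z 7.36 T [-0.307  0.633 -0.012] w 0.0077
1mm along rod in tool: [ 0.601  0.799 -0.001]  1mm lat: [-0.799  0.601 -0.   ]
t 12.3 tcp [0.54598971 0.00733844 0.10457217] yaw x 148.6226526191443 y 58.62262006040337 F [-2.64196145 -1.92355554  7.35726477] T [-0.30679429  0.63264814 -0.01192112] 0.007719449291631652 q [ 0.01413307  0.39450365 -0.05211189  1.12424002 -0.00115305  0.56177141]
```

View pics/w5.png

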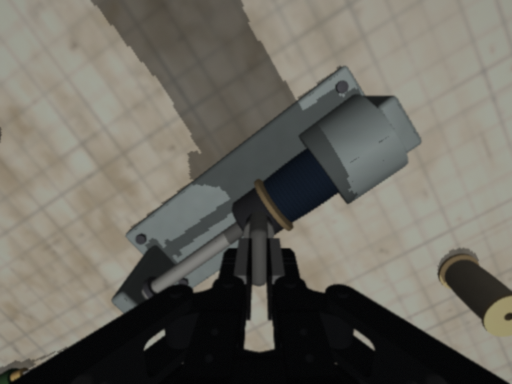

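>>> servo_tool --increments '[[255,[0.24,0.32,0],0],[255,[0.24,0.32,0],0],[255,[0.24,0.32,0],0],[255,[0.24,0.32,0],0],[255,[0.24,0.32,0],0],[255,[0.24,0.32,0],0],[255,[0.24,0.32,0],0],[255,[0,0,0],0],[255,[0,0,0],0],[255,[0,0,0],0]]'

```text
clock: 13.35
eef_pos: [0.5457, 0.0101, 0.1046]
tool_rot: [0.27, 0.963, -0.001, 0.0]
ft_force: [-2.4, -0.7, 8.5]
grip_width: 0.0074
```

```bash
python3 st.py
```

```text
t 13.35 tcp [0.54572 0.01012 0.10457] along 8.77 lat 1.38 mm yawx 148.62 F along -0.42 lat -2.40 z 8.45 T [-0.289  0.706  0.04 ] w 0.0074
1mm along rod in tool: [ 0.602  0.799 -0.001]  1mm lat: [-0.799  0.602 -0.   ]
```

>>> servo_tool --increments '[[255,[0.24,0.32,0],0],[255,[0.24,0.32,0],0],[255,[0.24,0.32,0],0],[255,[0.24,0.32,0],0],[255,[0.24,0.32,0],0],[255,[0.24,0.32,0],0],[255,[0.24,0.32,0],0],[255,[0,0,0],0],[255,[0,0,0],0],[255,[0,0,0],0]]'

```text
clock: 14.35
eef_pos: [0.5455, 0.012, 0.1046]
tool_rot: [0.271, 0.963, -0.001, 0.0]
ft_force: [-3.2, -3.7, 7.3]
grip_width: 0.0073
```

```bash
python3 st.py
```

```text
t 14.35 tcp [0.54554 0.01196 0.10457] along 10.61 lat 1.38 mm yawx 148.59 F along -3.34 lat -3.54 z 7.35 T [-0.733  0.622 -0.015] w 0.0073
1mm along rod in tool: [ 0.602  0.798 -0.003]  1mm lat: [-0.798  0.602 -0.   ]
```

Contact with the pad: the force rose and the TCP stopped keeping up with the command. I'll press further, with the risk bounded.

>>> servo_tool --increments '[[255,[0.24,0.32,0],0],[255,[0.24,0.32,0],0],[255,[0.24,0.32,0],0],[255,[0.24,0.32,0],0],[255,[0.24,0.32,0],0],[255,[0.24,0.32,0],0],[255,[0,0,0],0],[255,[0,0,0],0],[255,[0,0,0],0],[255,[0,0,0],0]]'

```text
clock: 15.35
eef_pos: [0.5454, 0.0132, 0.1046]
tool_rot: [0.271, 0.963, -0.002, 0.001]
ft_force: [-2.8, -6.1, 8.4]
grip_width: 0.0076
```

```bash
python3 st.py
```

```text
t 15.35 tcp [0.54542 0.0132  0.10459] along 11.86 lat 1.38 mm yawx 148.54 F along -5.84 lat -3.36 z 8.41 T [-1.318  0.554  0.04 ] w 0.0076
1mm along rod in tool: [ 0.603  0.798 -0.005]  1mm lat: [-0.798  0.603 -0.   ]
```

>>> servo_tool --increments '[[255,[0.24,0.32,0],0],[255,[0.24,0.32,0],0],[255,[0.24,0.32,0],0],[255,[0.24,0.32,0],0],[255,[0.24,0.32,0],0],[255,[0.24,0.32,0],0],[255,[0.24,0.32,0],0],[255,[0,0,0],0],[255,[0,0,0],0],[255,[0,0,0],0]]'

```text
clock: 16.35
eef_pos: [0.5453, 0.0147, 0.1046]
tool_rot: [0.271, 0.962, -0.004, 0.001]
ft_force: [-1.8, -10.1, 8.4]
grip_width: 0.0076
```

```bash
python3 st.py
```

```text
t 16.35 tcp [0.54526 0.01469 0.10456] along 13.37 lat 1.37 mm yawx 148.50 F along -9.92 lat -2.81 z 8.38 T [-2.083e+00  5.090e-01  1.000e-03] w 0.0076
1mm along rod in tool: [ 0.603  0.798 -0.008]  1mm lat: [-0.798  0.603 -0.   ]
```

>>> servo_tool --increments '[[255,[0,0,0],0],[255,[0,0,0],0],[255,[0,0,0],0],[255,[0,0,0],0],[255,[0,0,0],0],[255,[0,0,0],0],[255,[0,0,0],0],[255,[0,0,0],0],[255,[0,0,0],0],[255,[0,0,0],0]]'

```text
clock: 17.35
eef_pos: [0.5453, 0.0147, 0.1046]
tool_rot: [0.271, 0.962, -0.004, 0.001]
ft_force: [-2.8, -8.8, 7.3]
grip_width: 0.0076
```

```bash
python3 st.py
```

```text
t 17.35 tcp [0.54528 0.01469 0.10457] along 13.36 lat 1.39 mm yawx 148.50 F along -8.46 lat -3.65 z 7.25 T [-2.016  0.476  0.037] w 0.0076
1mm along rod in tool: [ 0.603  0.798 -0.008]  1mm lat: [-0.798  0.603 -0.   ]
```

The along-rod reading averages about -9.2 N, of which about 1.2 N is sliding friction, so the spring is at about 8 N. Next I'll turn back to just above the clamping range and check again.

>>> servo_tool --increments '[[255,[0,0,0],5],[255,[0,0,0],5],[255,[0,0,0],5],[255,[0,0,0],5],[255,[0,0,0],2],[255,[0,0,0],0],[255,[0,0,0],0],[255,[0,0,0],0],[255,[0,0,0],0],[255,[0,0,0],0]]'

```text
clock: 18.35
eef_pos: [0.5457, 0.0151, 0.1046]
tool_rot: [0.45, 0.893, -0.003, 0.002]
ft_force: [-1.2, -8.6, 5.7]
grip_width: 0.007
```

```bash
python3 st.py
```

```text
t 18.35 tcp [0.5457  0.01511 0.10458] along 13.74 lat 1.85 mm yawx 126.52 F along -8.40 lat -1.99 z 5.73 T [-1.869  0.297  0.019] w 0.0070
1mm along rod in tool: [ 0.858  0.514 -0.007]  1mm lat: [-0.514  0.858  0.001]
```

>>> servo_tool --increments '[[255,[0.34,0.21,0],0],[255,[0,0,0],0],[255,[0,0,0],5],[255,[0,0,0],5],[255,[0,0,0],5],[255,[0,0,0],5],[255,[0,0,0],5],[255,[0,0,0],5],[255,[0,0,0],0],[255,[0,0,0],0]]'

```text
clock: 19.35
eef_pos: [0.5465, 0.0155, 0.1047]
tool_rot: [0.666, 0.746, -0.002, 0.003]
ft_force: [0.5, -7.2, 5.6]
grip_width: 0.0075
```

```bash
python3 st.py
```

```text
t 19.35 tcp [0.54646 0.0155  0.10469] along 14.04 lat 2.65 mm yawx 96.51 F along -7.21 lat -0.17 z 5.64 T [-1.834 -0.049  0.059] w 0.0075
1mm along rod in tool: [ 1.     0.016 -0.007]  1mm lat: [-0.016  1.     0.002]
```

>>> servo_tool --increments '[[255,[0,0,0],2],[255,[0,0,0],2],[255,[0,0,0],2],[255,[0,0,0],2],[255,[0,0,0],0],[255,[0,0,0],0],[255,[0,0,0],0],[255,[0,0,0],0],[255,[0,0,0],0],[255,[0,0,0],0]]'

```text
clock: 20.35
eef_pos: [0.5465, 0.0156, 0.1047]
tool_rot: [0.715, 0.699, -0.001, 0.004]
ft_force: [0.1, -8.4, 6.3]
grip_width: 0.0075
```

```bash
python3 st.py; python3 look.py w6;  python3 -c "
import cv2;p=cv2.imread('pics/w6.png');cv2.imwrite('pics/w6z.png',cv2.resize(p[60:384,130:390],None,fx=1.8,fy=1.8))"
```

```text
t 20.35 tcp [0.54654 0.01557 0.10471] along 14.11 lat 2.73 mm yawx 88.66 F along -8.40 lat -0.76 z 6.26 T [-1.95  -0.121  0.933] w 0.0075
1mm along rod in tool: [ 0.993 -0.121 -0.007]  1mm lat: [0.121 0.993 0.002]
t 20.35 tcp [0.54654293 0.01556547 0.10471047] yaw x 88.66072739324504 y -1.337990922894131 F [ 0.06728121 -8.42926189  6.25669252] T [-1.95048339 -0.12120598  0.93335381] 0.0075120546167593725 q [ 0.03284813  0.39350836 -0.0532763   1.1212762  -0.00728793  1.62699802]
```

View pics/w6z.png

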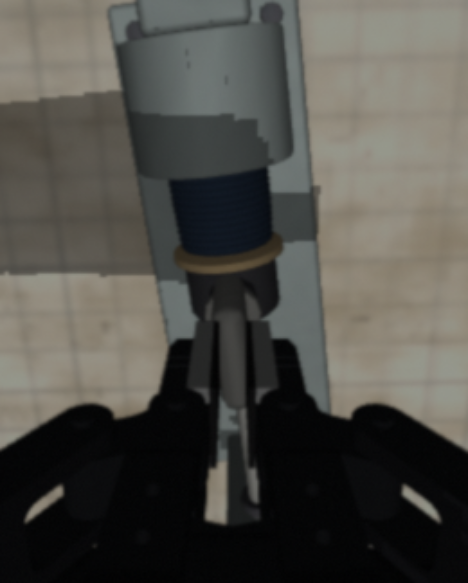

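Torque at the hard stop is 0.93 N m, against the 0.2 N m or so the screw needs, so it is fully tight. I'll unload the arm's forward push, then open and retreat upward.

>>> servo_tool --increments '[[255,[-1,0,0],0],[255,[-1,0,0],0],[255,[-1,0,0],0],[255,[0,0,0],0],[255,[0,0,0],0],[165,[0,0,0],0],[165,[0,0,0],0],[165,[0,0,0],0],[165,[0,0,0],0],[165,[0,0,0],0]]'

```text
clock: 21.4
eef_pos: [0.545, 0.0161, 0.1032]
tool_rot: [0.715, 0.699, -0.0, -0.0]
ft_force: [-0.1, -0.5, -0.6]
grip_width: 0.0304
```

```bash
python3 st.py; python3 look.py w7;  python3 -c "
import cv2;p=cv2.imread('pics/w7.png');cv2.imwrite('pics/w7z.png',cv2.resize(p[60:384,130:390],None,fx=1.8,fy=1.8))"
```

```text
t 21.40 tcp [0.54502 0.01615 0.10318] along 14.84 lat 1.27 mm yawx 88.65 F along -0.46 lat -0.17 z -0.62 T [0.037 0.033 0.008] w 0.0304
1mm along rod in tool: [ 0.993 -0.121  0.   ]  1mm lat: [ 0.121  0.993 -0.001]
t 21.4 tcp [0.54501655 0.01614889 0.10318274] yaw x 88.65274698616876 y -1.3472505227609384 F [-0.11930973 -0.47702507 -0.62075443] T [0.03653777 0.0332298  0.00792864] 0.03039458295631565 q [ 2.95623374e-02  3.94759209e-01 -5.56210909e-02  1.12114470e+00
  9.81214283e-05  1.62387261e+00]
```

View pics/w7z.png

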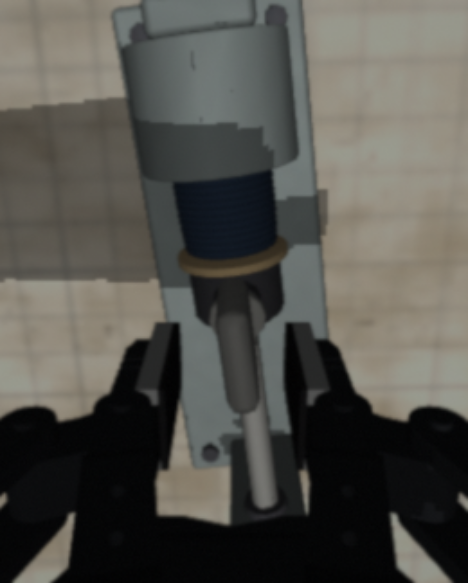

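Released with no residual force, and the spool is still pressed by the collar. I'll retreat upward and check the wing angle and positions.

>>> servo_tool --increments '[[165,[0,0,-10],0],[165,[0,0,-15],0],[100,[0,0,-20],0],[50,[0,0,-20],0],[0,[0,0,-20],0],[0,[0,0,-20],0],[0,[0,0,-20],0],[0,[-20,0,-12],0],[0,[-20,0,0],7],[0,[0,0,0],0]]'

```text
clock: 22.45
eef_pos: [0.5447, -0.0257, 0.242]
tool_rot: [0.758, 0.652, 0.001, 0.001]
ft_force: [0.4, 0.6, -0.6]
grip_width: 0.0855
```

```bash
python3 look.py w8
python3 - <<'E'
from h import *
z=np.load("w8.npz",allow_pickle=True); d=z["d"]; c=z["c"].item()
C=np.array([.5452,.00126]);a=np.radians(95.6);u=np.array([np.cos(a),np.sin(a)]);n=np.array([u[1],-u[0]])
f=R.from_quat(c["orientation"]).apply([0,0,-1]); rows=[]
for v in range(0,384):
  for uu in range(150,370):
    if d[v,uu]<=0: continue
    o,r=ray(c,uu,v); P=o+r*d[v,uu]/(r@f)
    rows.append([uu,v,*P,(P[:2]-C)@u,(P[:2]-C)@n])
A=np.array(rows)
s=A[(A[:,4]>.129)&(A[:,4]<.137)&(abs(A[:,6])<.03)]
l=cv2.fitLine(s[:,2:4].astype(np.float32),cv2.DIST_L2,0,.01,.01).ravel(); print("wing",len(s),"yaw",np.degrees(np.arctan2(l[1],l[0]))%180,l[2:],"along",np.percentile(s[:,5],[1,50,99]),"lat",np.percentile(s[:,6],[1,50,99]))
p=z["p"]; cv2.imwrite("pics/w8z.png",cv2.resize(p[40:240,180:340,::-1],None,fx=2.9,fy=2.9,interpolation=cv2.INTER_CUBIC))
E
```

```text
t 22.45 tcp [ 0.54469791 -0.02567019  0.24198194] yaw x 81.45708453118307 y -8.542862561940721 F [ 0.36297073  0.62069958 -0.58981231] T [0.07881337 0.00399471 0.07044164] 0.08546495520990506 q [-4.67092532e-02  3.18905071e-01  2.02668405e-01  1.45234269e+00
 -6.36644246e-04  1.67318791e+00]
wing 377 yaw 95.8387 [0.5455068  0.01506988] along [-0.0024024   0.01362668  0.02929622] lat [-0.00329634  0.00166221  0.00633939]
```

View pics/w8z.png

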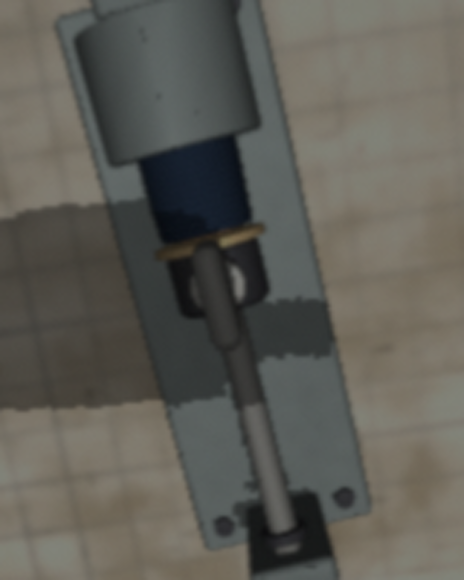

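The wing lies at 95.8°, along the rod at 95.7°. Its centre is at 13.5 mm along the rod, matching the 13.4 mm where I held it, and the spool rests against the collar.

```bash
python3 -c "
from workcell import order; print(order.job_done())"
```

```text
the job is handed in; nothing more can be done
None
```

I loosened the thumbscrew by about 53° and slid the collar about 58 mm along the rod, until the spool pressed on the hidden spring. I held it there and screwed the thumbscrew tight again against its hard stop (0.93 N m at the wrist). Then I let go, moved clear and handed the job in at about 22.5 s.

- **Pressure:** the force readings along the rod were noisy, between 7.2 and 9.9 N. That includes up to about 1.2 N of sliding friction. Force, wrist torque and travel past contact (about 3.3 mm) together put the spring at roughly 7.5–8.4 N. I saw nothing near 15 N, but I only read the force once per move.
- **Tightness:** after letting go, the wing lay along the rod (95.8° against 95.7°).
- **Collar:** it stayed where I had held it (13.5 mm along the rod against 13.4 mm), still touching the spool.
- **Gripper:** it read about zero force after the release.

I did not re-measure the other things on the table at the end, but the arm stayed well above them throughout. The gripper read 7.5 mm open on the 10 mm wing. I never explained that difference, but the wing turned with the gripper.

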